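# Put the reagent bottles away by size

### The job

Put the four loose brown reagent bottles away on the low riser, one standing in the middle of each empty spill tray, so that the row runs down in size from the big bottle already standing at one end: the largest of the four next to the big bottle and the smallest farthest from it, beside the wash bottle. Keep them upright and set them down without dropping them; the big bottle and the wash bottle stay where they are.

Things in the scene. Friction and masses are not known exactly. Their poses are not given: they have to be found in the camera images.
- bottle_250: Loose brown glass bottle with blue screw cap and blank white label band, the largest of the four to put away: 70 mm across, 143 mm tall over all; cap 54 mm across, 26 mm high, at the very top, the neck below it narrower; about 420 g (give or take 30 %). Starts upright on the bench between robot and riser. Origin: centre of its underside; z up its axis. Take it by the cap from above.
- bottle_100: Loose brown glass bottle with blue screw cap and blank white label band, the second largest of the four to put away: 56 mm across, 105 mm tall over all; cap 54 mm across, 26 mm high, at the very top, the neck below it narrower; about 200 g (give or take 30 %). Starts upright on the bench between robot and riser. Origin: centre of its underside; z up its axis. Take it by the cap from above.
- bottle_50: Loose brown glass bottle with blue screw cap and blank white label band, the third largest of the four to put away: 46 mm across, 91 mm tall over all; cap 40 mm across, 23 mm high, at the very top, the neck below it narrower; about 120 g (give or take 30 %). Starts upright on the bench between robot and riser. Origin: centre of its underside; z up its axis. Take it by the cap from above.
- bottle_25: Loose brown glass bottle with blue screw cap and blank white label band, the smallest of the four to put away: 36 mm across, 74 mm tall over all; cap 32 mm across, 20 mm high, at the very top, the neck below it narrower; about 70 g (give or take 30 %). Starts upright on the bench between robot and riser. Origin: centre of its underside; z up its axis. Take it by the cap from above.
- tray_a: One of four alike empty grey square spill trays between the big bottle and the wash bottle, in a row about 108 mm apart (give or take 10 mm); letters do not tell the order. 96 mm square outside, 90 mm inside, rim 12 mm high, floor 3 mm thick; fixed on the riser, whose top is 40 mm above the bench. Origin: centre of its underside, 3 mm below the floor the bottle stands on; z up.
- tray_b: One of four alike empty grey square spill trays between the big bottle and the wash bottle, in a row about 108 mm apart (give or take 10 mm); letters do not tell the order. 96 mm square outside, 90 mm inside, rim 12 mm high, floor 3 mm thick; fixed on the riser, whose top is 40 mm above the bench. Origin: centre of its underside, 3 mm below the floor the bottle stands on; z up.
- tray_c: One of four alike empty grey square spill trays between the big bottle and the wash bottle, in a row about 108 mm apart (give or take 10 mm); letters do not tell the order. 96 mm square outside, 90 mm inside, rim 12 mm high, floor 3 mm thick; fixed on the riser, whose top is 40 mm above the bench. Origin: centre of its underside, 3 mm below the floor the bottle stands on; z up.
- tray_d: One of four alike empty grey square spill trays between the big bottle and the wash bottle, in a row about 108 mm apart (give or take 10 mm); letters do not tell the order. 96 mm square outside, 90 mm inside, rim 12 mm high, floor 3 mm thick; fixed on the riser, whose top is 40 mm above the bench. Origin: centre of its underside, 3 mm below the floor the bottle stands on; z up.
- big_bottle: Brown glass bottle of the same kind, 86 mm across, 181 mm tall, blue cap. Loose; already stands in its own tray at one end (left or right, it varies) of the riser, a low wooden step 690 x 130 mm, roughly left to right, carrying six trays in a row. It stays there. Origin: centre of its underside; z up.
- wash_bottle: White plastic wash bottle, 62 mm across, 120 mm tall to the top of its grey cap, 149 mm to the top of its thin bent spout. Loose; stands in the tray at the other end of the riser and stays there. Origin: centre of its underside; z up.
Things that resemble listed ones, but are neither listed nor needed, are in the scene too. What is shaped like the bottle_25 but green is not meant. Leave any yellow look-alike of the bottle_50 alone.

How it is judged:
By the outcome, as a careful person would: the job done as asked, in the order asked, and still so for the second after the job is handed in, with the robot touching nothing.
It also fails if it takes over 118 s, if anything falls off the work surface, if the arm or the gripper's body presses on something with over 40 N, if the wrist force passes 120 N, or if a joint passes its speed limit or range.

### The arm

A 6-joint arm with a two-finger parallel gripper is mounted at the origin on the work surface. World frame = base frame: x ahead of the robot, y to its left, z up, the work surface at z = 0. Lengths are in m, angles in rad, forces in N, time in s.
With the tool pointing down it reaches from about 0.375 to 0.9 m from the base axis. Payload 3.1 kg.
Tool frame: the origin (TCP) lies at the very end of the fingers, on their centre line; the grasp point (between the pads) lies 19 mm behind it (robot.tcp_to_grasp is the distance from the TCP to the grasp point, in m); x points along the fingers, y is the direction in which the jaws open and shut, and the axes are right-handed (so a half turn about x gives the same grasp; the last joint's range is limited). The gripper opens to 85 mm and grips with 20 to 120 N. Pads are 22 mm wide; open, the fingers measure 114 mm over their backs; the gripper's body (76 mm by 85 mm) begins 54 mm behind the grasp point. The pads swing forward as they close: fully open they stand 13 mm farther back than shut.
Start: joints at [-0.178, 0.527, 1.433, -0, 1.181, -0.178], TCP at [0.625, 0, 0.207] pointing down, gripper open.
Joint ranges: [-3.08, 3.08], [-0.75, 2.2], [0.22, 2.44], [-1.43, 4.57], [0, 2.65], [-2.85, 2.85]. Speed limits (rad/s): [2.79, 2.79, 3.14, 3.14, 3.14, 3.14].

### API

Orientations are given as a unit quaternion [x, y, z, w].
In Python, from bench import robot gives the robot as it stands. The module is installed in compiled form; this text tells all that it offers.
- The arm moves only by the tool drive_tool, never from a script. Its argument "commands" is a list of rows, each a list of 5 numbers: the shift along the tool's x, y, z in mm, then the turn about the tool's x in rad, then the closure, from 0 (fully open) to 1 (shut). A call has 1 to 20 rows; each row is the pose to reach, as a shift and turn from the pose measured when the call began, along the tool's axes at that moment; what a row does not reach only later rows make up. A row lasts 1/12 s, in which the tool goes at most 41.7 mm and 7.16 degrees, less where a joint would pass 70% of its speed; a pose out of reach is approached as far as the arm can. A call with a gripper value outside its range is refused whole. The fingers move at their own pace and stop on an object; "force" is the grip in N (left out, the last holds). Time passes only in rows, so rows that repeat a pose let the fingers close. It gives the time, the measured TCP pose, the force and the opening at its end, in the units of the state.
- robot.sense(): the state, without advancing time (a new reading comes with each control period).
- robot.capture(name): name is "scene" or "side" or "wrist"; returns (picture, depth): 420x560x3 uint8, red, green, blue; 420x560 float32, m along the optical axis (not along the pixel's ray), 0 where there is no reading.
- robot.camera_model(name): a dict with "fovy" (degrees; the focal length in pixels is half the picture's height over the tangent of half this angle, whatever the lens; pixels are square), "cx", "cy" (the principal point, pixels), "rvec" (rotation vector, rad) and "tvec" (3), from world to camera coordinates, as OpenCV has them; the wrist camera has in their place "hand_eye" (4x4, takes a point from camera to tool coordinates, whose origin is the TCP and whose axes are the tool frame's). Camera axes: x right, y down, z forward; pixel columns grow to the right and rows downward; lengths in m; the calibration is good to about 2 mm. A picture is of the moment at which its call begins: read the wrist's pose just before it. camera_model takes no time and is no camera call.
- robot.close_job(): hands the job in, once; it reports no verdict.
Trained networks look in the newest picture that a camera, given by its name, has taken for a name from the list of things; names that differ only in an ending like _2 or _b are one class to them, and where a whole thing is asked for, a point or a joint stands for the part that bears it (a point fixed in the world has none). Each returns a list of dicts, best first, with "conf" (0 to 1); they miss things now and then, are a little off and sometimes report something else, mostly with a low value. They report only what shows in the picture. A call takes as long as a camera call. They do not tell look-alikes from the thing itself.
- robot.silhouettes(camera, name): "region" (420x560 bool, what is visible of it) and "box" ([left, top, right, bottom] in pixels, round what is visible of it).
- robot.tip_of(camera, name): "at" ([row, column] in pixels: a listed point, or the origin of a listed thing).
The state is a dict: "time_s": time; "joint_positions": joint angles; "joint_vel": joint speeds; "joint_efforts": joint torques, N m; "tool_pos": TCP position; "eef_rot": TCP orientation; "wrist_force": force on the tool from outside, world axes, zero at the start; "torque": the same for the moment, N m; "gripper_width": finger opening in m.
Only numpy, scipy, OpenCV 4.12 (cv2) and the standard library are available. Lean on these libraries where they do the work, as an engineer would, in place of code of your own. Each camera call takes 0.05 s, during which the arm holds its last target.

## Working session

There is one attempt and no reset: what is moved stays moved. The work goes in short steps, Python scripts to look and compute and a tool call to move; the robot and the scene stay as the last step left them, time stands still between calls to the robot, and variables do not carry over. Pictures are saved under pics/ and viewed, and the job is handed in when it is done.

Besides the shell and the picture viewer there is one more tool, called after ">>>" as a command line: name --pt "numbers of a row" for each row, then --argument value for the rest. drive_tool: Moves the arm, as the interface text tells. Its arguments: {"type":"object","properties":{"commands":{"type":"array"},"force":{"type":"number"}},"required":["commands"]}

```bash
mkdir -p pics
cat > h.py <<'E'
import numpy as np, cv2
from bench import robot
from scipy.spatial.transform import Rotation as R
def cam(n):
    m=robot.camera_model(n); f=210/np.tan(np.radians(m["fovy"])/2)
    if "hand_eye" in m:
        s=robot.sense(); T=np.eye(4);T[:3,:3]=R.from_quat(s["eef_rot"]).as_matrix();T[:3,3]=s["tool_pos"]
        T=T@np.array(m["hand_eye"])
    else:
        r=cv2.Rodrigues(np.array(m["rvec"],float))[0]; T=np.eye(4);T[:3,:3]=r.T;T[:3,3]=-r.T@np.array(m["tvec"],float)
    return m,f,T
def cloud(n,d,c):
    m,f,T=c
    v,u=np.mgrid[:420,:560]
    p=np.stack([(u-m["cx"])/f*d,(v-m["cy"])/f*d,d],-1)
    return p@T[:3,:3].T+T[:3,3]
def grab(n,fn):
    c=cam(n); p,d=robot.capture(n); cv2.imwrite("pics/"+fn,p[:,:,::-1]); return c,p,d,cloud(n,d,c)
E
python3 - <<'E'
from h import *
for n in("scene","side","wrist"):
    c,p,d,w=grab(n,n+"0.png"); np.savez(""+n+"0.npz",p=p,d=d,w=w)
    m=c[0]; print(n,m["fovy"],m["cx"],m["cy"],{k:v for k,v in m.items() if k not in("fovy","cx","cy","rvec","tvec","hand_eye")}); print(c[2].round(3))
print(robot.sense())
E
```

```text
scene 48.777953566826184 281.54060109063147 205.28086059326344 {}
[[ 0.488  0.694 -0.53   1.218]
 [ 0.873 -0.392  0.29  -0.368]
 [-0.006 -0.604 -0.797  1.065]
 [ 0.     0.     0.     1.   ]]
side 45.29768629051222 282.9576629835112 206.07373526866954 {}
[[ 0.914 -0.269  0.305  0.231]
 [-0.406 -0.64   0.652 -0.735]
 [ 0.02  -0.72  -0.694  0.836]
 [ 0.     0.     0.     1.   ]]
wrist 68.41714130973214 276.5190546190189 213.61592006996617 {}
[[ 1.     0.    -0.003  0.624]
 [-0.    -0.952 -0.305  0.078]
 [-0.003  0.305 -0.952  0.374]
 [ 0.     0.     0.     1.   ]]
{'time_s': 0.15, 'joint_positions': array([-1.78505783e-01,  5.28270895e-01,  1.43358201e+00, -1.20436776e-05,
        1.18141727e+00, -1.78486780e-01]), 'joint_vel': array([ 0.00062905, -0.00159848, -0.00290302, -0.00097759, -0.00045117,
       -0.00099777]), 'joint_efforts': array([ 1.17890530e-03, -4.42742836e+01, -1.78276026e+01, -2.15643640e-04,
        5.61750654e-03, -9.84718270e-06]), 'tool_pos': array([6.24419470e-01, 1.26952503e-04, 2.05755501e-01]), 'eef_rot': array([ 0.49966194,  0.50048115, -0.50034492,  0.49951129]), 'wrist_force': array([ 0.2995937 , -0.30101785, -0.02945748]), 'torque': array([-0.03672328, -0.02640471,  0.05998982]), 'gripper_width': 0.08577022151927807}
```

View pics/scene0.png

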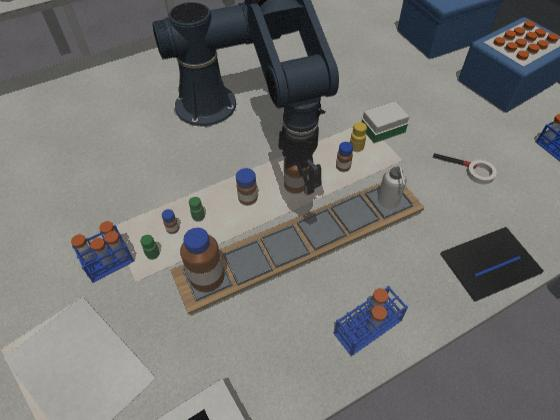

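View pics/side0.png

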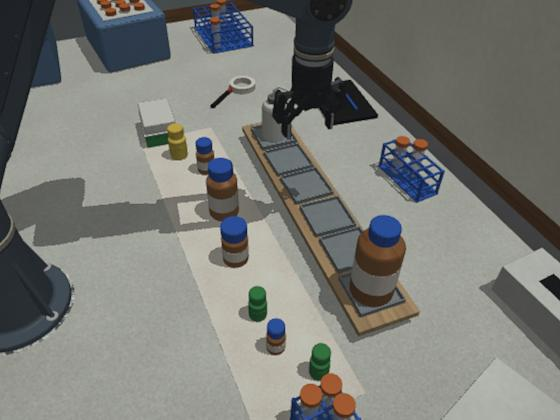

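View pics/wrist0.png

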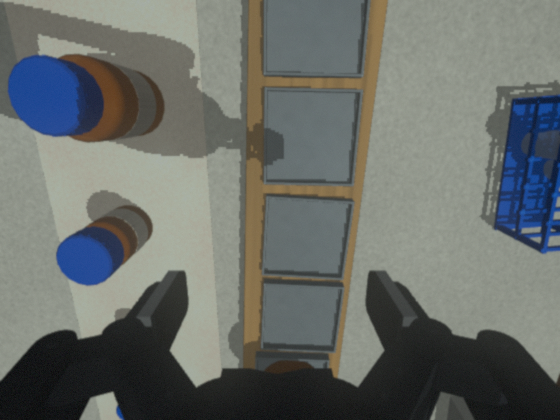

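The side picture shows the blue-capped bottles at: 25 (276,336), 100 (234,240), 250 (222,190) and 50 (204,155). The big bottle is at (378,265) and the wash bottle at (272,120). The green ones at (258,303) and (320,360) and the yellow one at (177,142) are look-alikes, so I leave them alone.

```bash
cat > m.py <<'E'
from h import *
from scipy import ndimage as ni
for n in("side","scene"):
    z=np.load(n+"0.npz");p=z["p"].astype(int);w=z["w"];d=z["d"]
    hsv=cv2.cvtColor(z["p"],cv2.COLOR_RGB2HSV)
    for nm,lo,hi in(("blue",105,125),("green",50,85),("yellow",20,32)):
        mk=(hsv[...,0]>lo)&(hsv[...,0]<hi)&(hsv[...,1]>140)&(d>0)&(w[...,2]>.04)&(w[...,2]<.25)&(w[...,0]<.8)&(w[...,0]>.25)&(abs(w[...,1])<.6)
        L,k=ni.label(mk)
        for i in range(1,k+1):
            q=w[L==i]
            if len(q)<60: continue
            zt=np.percentile(q[:,2],95); t=q[q[:,2]>zt-.004]
            (cx,cy),r=cv2.minEnclosingCircle((t[:,:2]*1000).astype(np.float32))
            rc=np.argwhere(L==i).mean(0).round()
            print(n,nm,rc,len(q),"ztop %.3f"%zt,"cen",round(cx),round(cy),"r",round(r,1), "med", (np.median(t[:,:2],0)*1000).round())
for n in ("side","scene"):
    robot.capture(n)
    for k in("tray_a","big_bottle","wash_bottle","bottle_250","bottle_100","bottle_50","bottle_25"):
        print(n,k,[(np.round(x["at"]),round(x["conf"],2)) for x in robot.tip_of(n,k)])
    z=np.load(n+"0.npz");w=z["w"];d=z["d"]
    for x in robot.silhouettes(n,"tray_a"):
        g=x["region"]&(d>0)
        q=w[g]; q=q[(q[:,2]>.036)&(q[:,2]<.06)]
        if len(q)>50:
            (cx,cy),(a,b),an=cv2.minAreaRect((q[:,:2]*1000).astype(np.float32))
            print(n,"tray",round(x["conf"],2),np.round(x["box"]),"rect",round(cx),round(cy),round(a),round(b),round(an,1),"z",np.median(q[:,2]).round(4),len(q))
E
python3 m.py
```

```text
side blue [145. 204.] 208 ztop 0.092 cen 469 250 r 19.9 med [471. 251.]
side blue [169. 220.] 477 ztop 0.143 cen 462 87 r 28.0 med [461.  86.]
side blue [231. 384.] 815 ztop 0.225 cen 640 -270 r 27.3 med [ 640. -271.]
side blue [229. 233.] 570 ztop 0.106 cen 438 -59 r 27.7 med [437. -60.]
side blue [328. 276.] 285 ztop 0.075 cen 432 -288 r 16.2 med [ 432. -289.]
side blue [410. 311.] 255 ztop 0.076 cen 424 -447 r 33.7 med [ 426. -455.]
side green [294. 256.] 140 ztop 0.075 cen 429 -210 r 14.8 med [ 430. -209.]
side green [352. 322.] 102 ztop 0.076 cen 482 -364 r 15.7 med [ 488. -360.]
side yellow [136. 176.] 367 ztop 0.091 cen 424 336 r 21.2 med [423. 334.]
scene blue [147. 346.] 104 ztop 0.095 cen 475 254 r 19.1 med [474. 253.]
scene blue [175. 245.] 203 ztop 0.109 cen 441 -56 r 25.1 med [441. -54.]
scene blue [214. 167.] 74 ztop 0.077 cen 434 -286 r 15.3 med [ 434. -285.]
scene blue [238. 195.] 368 ztop 0.227 cen 643 -267 r 26.1 med [ 644. -268.]
scene yellow [133. 359.] 235 ztop 0.094 cen 426 338 r 19.3 med [426. 338.]
side tray_a [(array([162., 291.]), 0.89), (array([218., 329.])
[... 2158 characters left out ...]
.]), 0.79), (array([188., 300.]), 0.71), (array([217., 198.]), 0.66), (array([228., 173.]), 0.51)]
scene bottle_25 [(array([164., 343.]), 0.83), (array([148., 356.]), 0.82), (array([253., 154.]), 0.81), (array([198., 246.]), 0.79), (array([188., 300.]), 0.71), (array([217., 198.]), 0.66), (array([228., 173.]), 0.51)]
scene tray 0.92 [335. 195. 378. 235.] rect 661 165 105 100 87.9 z 0.0444 1086
scene tray 0.85 [262. 226. 308. 266.] rect 659 -54 96 98 86.4 z 0.0442 1193
scene tray 0.76 [227. 238. 271. 285.] rect 655 -158 100 99 86.9 z 0.0442 1346
scene tray 0.57 [302. 209. 345. 251.] rect 657 58 102 105 88.0 z 0.0444 1184
scene tray 0.5 [379. 168. 404. 211.] rect 681 269 68 36 63.6 z 0.0536 80
```

```bash
cat > t.py <<'E'
from h import *
def ray(c,rc,z):
    m,f,T=c; v=T[:3,:3]@np.array([(rc[1]-m["cx"])/f,(rc[0]-m["cy"])/f,1]); o=T[:3,3]; return (o+v*(z-o[2])/v[2])*1000
for n in("side","scene","wrist"):
    c=cam(n); robot.capture(n)
    for k,z in(("tray_a",.04),("bottle_250",0),("big_bottle",.043),("wash_bottle",.043)):
        for x in robot.tip_of(n,k): print(n,k,round(x["conf"],2),ray(c,x["at"],z)[:2].round(1))
    if n!="wrist":
      for x in robot.silhouettes(n,"tray_a"):
        ct=max(cv2.findContours(x["region"].astype(np.uint8),0,2)[0],key=cv2.contourArea).reshape(-1,2)
        q=np.array([ray(c,(b,a),.048)[:2] for a,b in ct],np.float32)
        print(n,"sil",round(x["conf"],2),[np.round(t,1) for t in cv2.minAreaRect(q)])
E
python3 t.py
```

```text
side tray_a 0.7 [655.9 -57.1]
side tray_a 0.68 [663.2 161.2]
side tray_a 0.65 [ 657.6 -161.1]
side tray_a 0.61 [663.6  64.4]
side bottle_250 0.93 [ 487.9 -358.4]
side bottle_250 0.92 [ 428.8 -288. ]
side bottle_250 0.85 [427.3 334.6]
side bottle_250 0.7 [ 428.4 -206.2]
side bottle_250 0.69 [468.6 100. ]
side bottle_250 0.64 [442.9 -49. ]
side big_bottle 0.66 [ 646.7 -266.7]
side big_bottle 0.58 [426.8 -82.1]
side wash_bottle 0.64 [ 423.3 -314.5]
side wash_bottle 0.56 [676.5 290.9]
side sil 0.91 [array([ 650.5, -163.3]), array([104.1, 101.9]), np.float64(85.4)]
side sil 0.87 [array([656.2, -56.3]), array([109.5, 106.5]), np.float64(86.9)]
side sil 0.84 [array([657.2,  51.8]), array([109.9, 103. ]), np.float64(87.9)]
side sil 0.69 [array([658. , 157.4]), array([107.1,  99.7]), np.float64(88.0)]
scene tray_a 0.92 [658.  -48.2]
scene tray_a 0.91 [ 659.7 -154. ]
scene tray_a 0.73 [660.9  61.3]
scene tray_a 0.63 [658.1 165.2]
scene tray_a 0.44 [ 456.7 -276.3]
scene bottle_250 0.92 [430.6 -49. ]
scene bottle_250 0.85 [425.2 336.9]
scene bottle_250 0.73 [467.5 261.7]
scene bottle_250 0.66 [ 485.4 -364.1]
scene bottle_250 0.64 [ 429.8 -206.8]
scene bottle_250 0.62 [452.4  99.2]
scene bottle_250 0.56 [ 436.2 -275.1]
scene wash_bottle 0.59 [671.9 275.8]
scene sil 0.96 [array([659.8,  55.5]), array([103.4, 103.2]), np.float64(87.6)]
scene sil 0.71 [array([ 654.4, -159.9]), array([ 96.6, 106.1]), np.float64(85.1)]
scene sil 0.67 [array([659.5, 162.8]), array([101.3, 104.8]), np.float64(89.0)]
scene sil 0.61 [array([657.8, -53.9]), array([100.3, 102.3]), np.float64(86.4)]
wrist tray_a 0.94 [653.3 -51.2]
wrist tray_a 0.92 [659.2  52.2]
wrist tray_a 0.74 [ 657.1 -160.6]
wrist bottle_250 0.92 [435.5 -53.1]
wrist bottle_250 0.8 [461.2  88.3]
wrist big_bottle 0.56 [ 637.4 -270.2]
```

Run:
```python
import cv2
a=cv2.imread("pics/side0.png")[110:400,130:380]
cv2.imwrite("pics/crop.png",cv2.resize(a,None,fx=2,fy=2,interpolation=cv2.INTER_CUBIC))
```

```text
(no output)
```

View pics/crop.png

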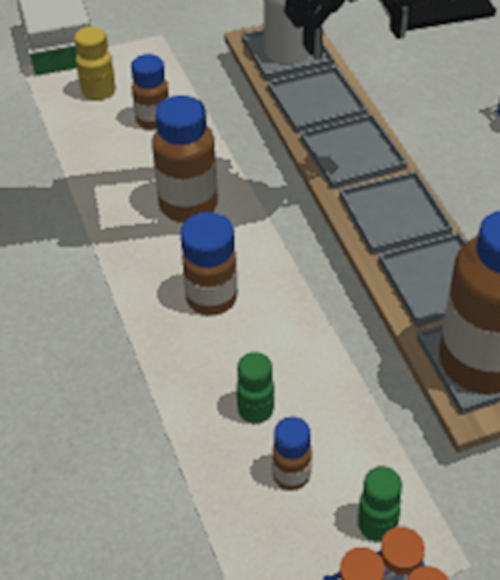

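The crop confirms the four brown bottles with blue caps. From top to bottom they are 50, 250, 100 and 25, and the green and yellow look-alikes are distinct. The 250 goes first.

>>> drive_tool --pt "0 -40 -22 0 0" --pt "0 -80 -44 0 0" --pt "0 -120 -66 0 0" --pt "0 -162 -88 0 0" --pt "0 -162 -88 0 0" --pt "0 -162 -88 0 0" --pt "0 -162 -88 0 0" --force 50

```text
time_s: 2.48
tool_pos: [0.463, 0.0884, 0.2071]
eef_rot: [0.5, 0.5, -0.499, 0.501]
wrist_force: [0.4, -0.4, 1.1]
gripper_width: 0.0852
```

```bash
cat > w.py <<'E'
import sys
from h import *
c,p,d,w=grab("wrist",sys.argv[1]+".png")
hsv=cv2.cvtColor(p,cv2.COLOR_RGB2HSV)
from scipy import ndimage as ni
mk=(hsv[...,0]>105)&(hsv[...,0]<125)&(hsv[...,1]>140)&(d>0)&(w[...,2]>.04)&(w[...,2]<.25)
L,k=ni.label(mk)
for i in range(1,k+1):
    q=w[L==i]
    if len(q)<200: continue
    zt=np.percentile(q[:,2],90); t=q[abs(q[:,2]-zt)<.004]
    (cx,cy),r=cv2.minEnclosingCircle((t[:,:2]*1000).astype(np.float32)); print(np.argwhere(L==i).mean(0).round(),"z %.3f"%zt,"cen",round(cx,1),round(cy,1),round(r,1),(np.median(t[:,:2],0)*1000).round(1))
s=robot.sense();print(s["tool_pos"].round(4),s["time_s"],s["eef_rot"].round(3))
E
python3 w.py w1
```

```text
[ 11. 287.] z 0.093 cen 470.0 251.9 19.0 [470.2 245.4]
[220. 275.] z 0.145 cen 461.2 90.5 25.8 [460.7  86.8]
[335. 253.] z 0.107 cen 437.1 -55.2 26.1 [437.1 -53.5]
[0.4645 0.0879 0.2071] 2.5333 [ 0.501  0.499 -0.499  0.501]
```

View pics/w1.png

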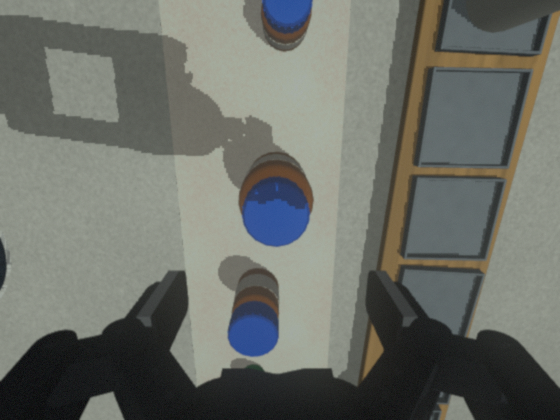

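The wrist view shows the 250's cap at about (275,212), which the depth puts at (461,89) mm. The jaws are centred over it.

>>> drive_tool --pt "30 -2 0 0 0" --pt "60 -2 0 0 0" --pt "85 -2 0 0 0" --pt "98 -2 0 0 0" --pt "98 -2 0 0 0" --pt "98 -2 0 0 0" --pt "98 -2 0 0 1" --pt "98 -2 0 0 1" --pt "98 -2 0 0 1" --pt "98 -2 0 0 1" --pt "98 -2 0 0 1" --pt "98 -2 0 0 1" --pt "98 -2 0 0 1" --pt "98 -2 0 0 1" --force 50

```text
time_s: 3.7
tool_pos: [0.4636, 0.0878, 0.1108]
eef_rot: [0.501, 0.499, -0.499, 0.502]
wrist_force: [-1.3, 0.1, 6.1]
gripper_width: 0.0506
```

>>> drive_tool --pt "-3 0 0 0 1" --pt "-10 0 0 0 1" --pt "-30 0 0 0 1" --pt "-60 0 0 0 1" --pt "-80 0 0 0 1" --pt "-80 0 0 0 1" --pt "-80 0 0 0 1" --pt "-80 0 0 0 1"

```text
time_s: 4.37
tool_pos: [0.4618, 0.0879, 0.1899]
eef_rot: [0.501, 0.499, -0.499, 0.501]
wrist_force: [-0.1, 1.1, -4.5]
gripper_width: 0.0497
```

```bash
cat > s.py <<'E'
import sys
from h import *
n=sys.argv[1]; grab(n,sys.argv[2]+".png")
s=robot.sense();print(s["tool_pos"].round(4),s["time_s"],s["eef_rot"].round(3),s["gripper_width"],s["wrist_force"])
E
python3 s.py side s1
```

```text
[0.4615 0.0879 0.1894] 4.4167 [ 0.5    0.5   -0.499  0.501] 0.04983955534721228 [ 0.07167394 -0.69524121 -5.01366103]
```

View pics/s1.png

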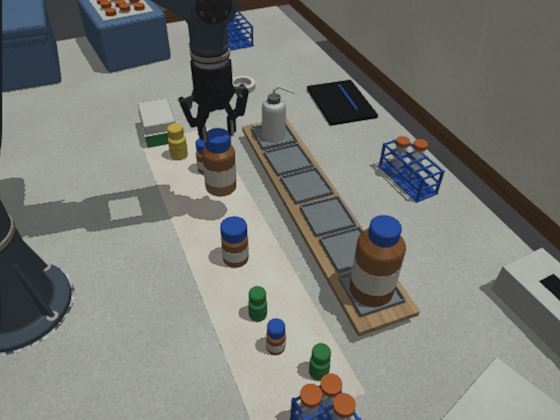

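```bash
python3 w.py w2
```

```text
[  8. 290.] z 0.093 cen 469.8 246.6 17.9 [470.5 242. ]
[287. 272.] z 0.223 cen 459.6 90.7 27.2 [460.5  92.8]
[0.4615 0.0879 0.1893] 4.4667 [ 0.5    0.5   -0.5    0.501]
```

View pics/w2.png

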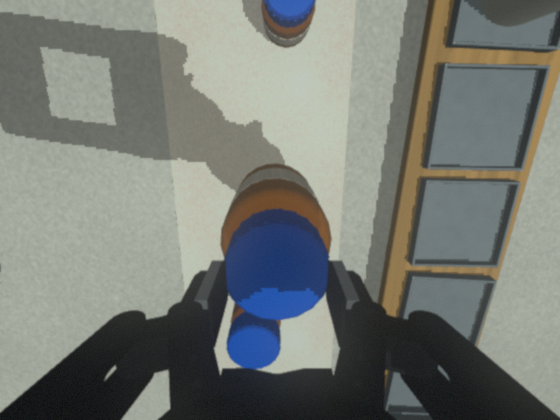

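```bash
cat > r.py <<'E'
from h import *
for n in("side","scene"):
    c,p,d,w=grab(n,n+"r.png")
    hsv=cv2.cvtColor(p,cv2.COLOR_RGB2HSV)
    z=w[...,2]; ok=(d>0)&(z>.030)&(z<.050)&(w[...,0]>.5)&(w[...,0]<.8)&(abs(w[...,1])<.4)
    P=w[ok]*1000
    Y=[];M=[]
    for y in range(-200,200,10):
        q=P[abs(P[:,1]-y)<5]
        if len(q)>50:
            a,b=np.percentile(q[:,0],[1,99]); Y.append(y);M.append((a+b)/2); 
            if y%50==0: print(n,y,round(a),round(b))
    k=np.polyfit(Y,M,1); print(n,"mid x = %.4f*y + %.1f"%tuple(k), "resid",np.std(np.polyval(k,Y)-M).round(2))
    wood=ok&(hsv[...,1]>80); dark=ok&(hsv[...,1]<60)
    # along midline +-25 wood fraction
    near=ok&(abs(w[...,0]*1000-np.polyval(k,w[...,1]*1000))<30)
    y=w[...,1]*1000
    h1=np.histogram(y[near&wood],np.arange(-230,232,3))[0];h0=np.histogram(y[near],np.arange(-230,232,3))[0]
    fr=h1/np.maximum(h0,1)
    print([(int(-230+3*i+1),round(v,2)) for i,v in enumerate(fr) if v>.25])
E
python3 r.py
```

```text
side -200 579 640
side -150 581 677
side -100 584 712
side -50 586 714
side 0 588 717
side 50 591 719
side 100 593 721
side 150 596 723
side mid x = 0.0981*y + 648.6 resid 6.93
[(-214, np.float64(0.67)), (-211, np.float64(0.5)), (-202, np.float64(0.5))]
scene -200 584 710
scene -150 586 713
scene -100 588 716
scene -50 590 718
scene 0 592 721
scene 50 594 723
scene 100 596 725
scene 150 599 726
scene mid x = 0.0464*y + 656.1 resid 0.47
[(-220, np.float64(0.67)), (-217, np.float64(0.47)), (-214, np.float64(0.96)), (-211, np.float64(0.92)), (-208, np.float64(0.6)), (-109, np.float64(0.5)), (-106, np.float64(0.97)), (-103, np.float64(0.43)), (-4, np.float64(0.6)), (-1, np.float64(0.71)), (2, np.float64(1.0)), (5, np.float64(1.0)), (110, np.float64(0.5)), (113, np.float64(0.57)), (218, np.float64(0.56)), (221, np.float64(0.89)), (227, np.float64(0.29))]
```

>>> drive_tool --pt "-8 8 11 0 1" --pt "-15 24 32 0 1" --pt "-15 42 56 0 1" --pt "-15 60 80 0 1" --pt "-15 78 104 0 1" --pt "-15 96 128 0 1" --pt "-15 114 152 0 1" --pt "-15 132 176 0 1" --pt "-15 150 200 0 1" --pt "-15 166 222 0 1" --pt "-15 178 238 0 1" --pt "-15 187 250 0 1" --pt "-15 187 250 0 1" --pt "-15 187 250 0 1" --pt "-15 187 250 0 1"

```text
time_s: 5.82
tool_pos: [0.6476, -0.1606, 0.2035]
eef_rot: [0.5, 0.501, -0.5, 0.499]
wrist_force: [-0.6, 1.9, -4.7]
gripper_width: 0.0498
```

```bash
python3 s.py side s2;python3 s.py scene c2;python3 s.py wrist w3
```

```text
[ 0.6477 -0.1604  0.2039] 5.8667 [ 0.5    0.501 -0.499  0.5  ] 0.050078425614416805 [ 0.27495401 -1.19435113 -5.61571414]
[ 0.648  -0.1606  0.2043] 5.9167 [ 0.5    0.501 -0.499  0.5  ] 0.04998703849068521 [ 0.63861343 -0.59353156 -4.95219633]
[ 0.6483 -0.1608  0.2047] 5.9667 [ 0.5    0.5   -0.499  0.501] 0.050237560646046696 [ 0.08791334  0.07546266 -4.81413144]
```

View pics/s2.png

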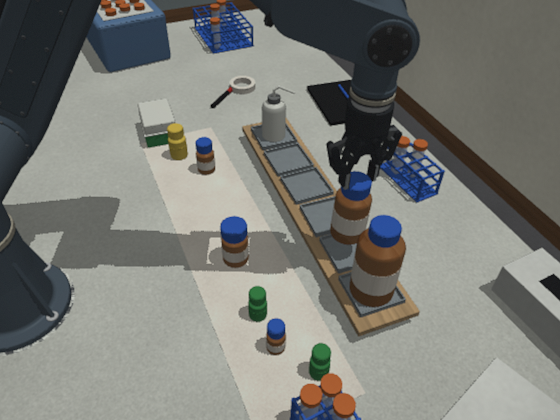

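View pics/w3.png

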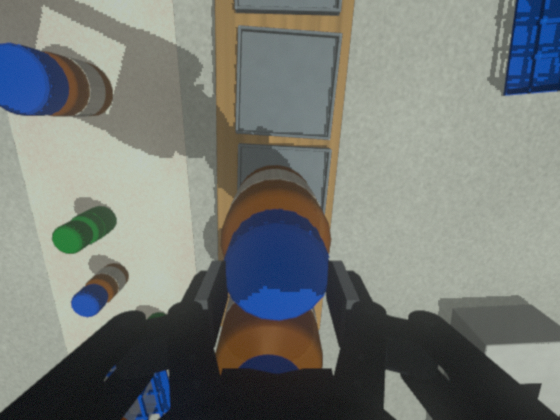

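```bash
cat > k.py <<'E'
from h import *
c,p,d,w=grab("wrist","wk.png"); P=w*1000
hsv=cv2.cvtColor(p,cv2.COLOR_RGB2HSV)
ok=(d>0)&(P[...,2]>30)&(P[...,2]<58)&(P[...,0]>560)&(P[...,0]<740)
for y in range(-120,100,20):
    q=P[ok&(abs(P[...,1]-y)<4)]
    t=P[ok&(abs(P[...,1]-y)<4)&(hsv[...,1]<70)]
    if len(q)>50: a,b=np.percentile(q[:,0],[1,99]);e,f=np.percentile(t[:,0],[1,99]) if len(t)>20 else (0,0); print(y,round(a),round(b),"mid",round((a+b)/2,1),"tray",round(e),round(f),round((e+f)/2,1))
wd=ok&(hsv[...,1]>90)&(abs(P[...,0]-655)<30)
h=np.histogram(P[wd][:,1],np.arange(-130,120,2)); print([(int(a),int(b)) for a,b in zip(h[1],h[0]) if b>8])
E
python3 k.py; python3 w.py w4|tail -3
```

```text
-120 584 711 mid 647.3 tray 584 702 642.9
-100 585 712 mid 648.3 tray 606 701 653.2
-80 586 713 mid 649.5 tray 607 702 654.4
-60 586 714 mid 650.1 tray 605 703 654.3
-40 588 714 mid 651.1 tray 610 704 657.0
-20 589 715 mid 652.1 tray 610 706 658.1
0 590 716 mid 653.2 tray 0 0 0.0
20 590 717 mid 653.3 tray 589 706 647.8
[(-114, 45), (-112, 103), (-110, 113), (-108, 105), (-106, 51), (-6, 49), (-4, 133), (-2, 146), (0, 157), (2, 147), (4, 169), (6, 62)]
[303.  85.] z 0.076 cen 432.6 -285.3 15.4 [ 433.2 -284.5]
[364. 268.] z 0.211 cen 642.2 -244.2 12.5 [ 643.3 -242. ]
[ 0.6487 -0.1611  0.2052] 6.0667 [ 0.5    0.5   -0.499  0.501]
```

>>> drive_tool --pt "10 3 3 0 1" --pt "25 3 3 0 1" --pt "38 3 3 0 1" --pt "44 3 3 0 1" --pt "47 3 3 0 1" --pt "47 3 3 0 1" --pt "47 3 3 0 1" --pt "47 3 3 0 1"

```text
time_s: 6.73
tool_pos: [0.6526, -0.1643, 0.1591]
eef_rot: [0.5, 0.499, -0.499, 0.502]
wrist_force: [-0.1, 0.5, -4.8]
gripper_width: 0.05
```

>>> drive_tool --pt "1 0 0 0 1" --pt "2 0 0 0 1" --pt "3 0 0 0 1" --pt "3 0 0 0 1" --pt "3 0 0 0 1"

```text
time_s: 7.15
tool_pos: [0.6525, -0.1643, 0.1561]
eef_rot: [0.5, 0.499, -0.499, 0.502]
wrist_force: [0.1, -0.3, -4.6]
gripper_width: 0.05
```

>>> drive_tool --pt "1 0 0 0 1" --pt "1.5 0 0 0 1" --pt "2 0 0 0 1" --pt "2 0 0 0 1" --pt "2 0 0 0 1"

```text
time_s: 7.57
tool_pos: [0.6525, -0.1643, 0.1542]
eef_rot: [0.5, 0.499, -0.499, 0.502]
wrist_force: [0.2, 0.6, -4.2]
gripper_width: 0.0501
```

```bash
python3 s.py side s3
```

```text
[ 0.6525 -0.1643  0.1542] 7.6167 [ 0.5    0.499 -0.499  0.502] 0.04991584932447703 [-0.39609733 -0.20253183 -2.53557449]
```

View pics/s3.png

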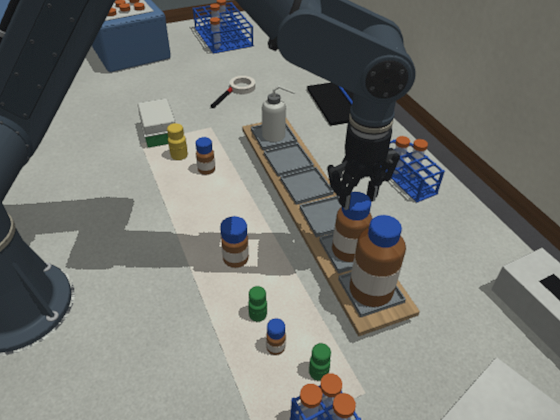

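The 250 is now down in the tray beside the big bottle, at about (352,235), and the load has started to come off. I'll lower it a little more.

>>> drive_tool --pt "0.5 0 0 0 1" --pt "1 0 0 0 1" --pt "1 0 0 0 1" --pt "1 0 0 0 1"

```text
time_s: 7.95
tool_pos: [0.6527, -0.1645, 0.1542]
eef_rot: [0.5, 0.499, -0.499, 0.502]
wrist_force: [-1.6, 1.0, 2.8]
gripper_width: 0.0499
```

>>> drive_tool --pt "0 0 0 0 0.3" --pt "0 0 0 0 0.2" --pt "0 0 0 0 0" --pt "0 0 0 0 0" --pt "0 0 0 0 0" --pt "0 0 0 0 0" --pt "-20 0 0 0 0" --pt "-50 0 0 0 0" --pt "-80 0 0 0 0" --pt "-80 0 0 0 0" --pt "-80 0 0 0 0"

```text
time_s: 8.87
tool_pos: [0.6537, -0.165, 0.2368]
eef_rot: [0.501, 0.497, -0.498, 0.504]
wrist_force: [-0.7, -0.2, -0.1]
gripper_width: 0.0856
```

```bash
python3 s.py scene c3; python3 w.py w5
```

```text
[ 0.6524 -0.1644  0.2347] 8.9167 [ 0.5    0.499 -0.499  0.502] 0.08577527512193019 [ 0.03150899  0.22879019 -0.54220127]
[ 51. 538.] z 0.076 cen 914.3 -22.6 40.5 [902.1 -26. ]
[77. 35.] z 0.107 cen 437.6 -55.9 27.1 [439.1 -55.4]
[219. 274.] z 0.188 cen 650.1 -161.5 26.9 [ 649.7 -160.2]
[287.  95.] z 0.076 cen 432.3 -285.6 15.0 [ 432.9 -284.8]
[358. 264.] z 0.225 cen 640.9 -261.7 25.5 [ 642.6 -252.9]
[ 0.6516 -0.1641  0.2334] 8.9667 [ 0.5    0.499 -0.499  0.501]
```

View pics/w5.png

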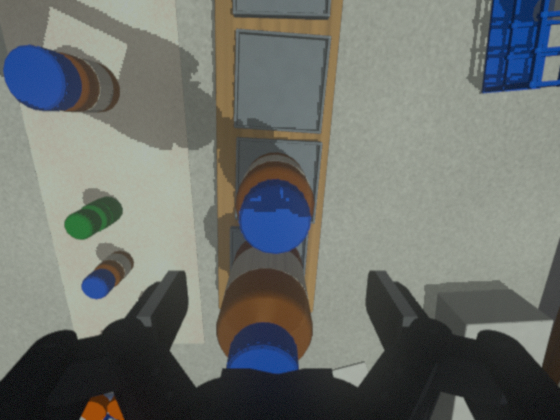

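The 250 stands upright in its tray, with its cap at (275,215) or about (650,-162) mm. The 100 is next, at about (438,-57) mm.

>>> drive_tool --pt "0 -36 -18 0 0" --pt "0 -72 -36 0 0" --pt "0 -108 -54 0 0" --pt "0 -144 -72 0 0" --pt "0 -180 -90 0 0" --pt "0 -213 -107 0 0" --pt "40 -213 -107 0 0" --pt "80 -213 -107 0 0" --pt "80 -213 -107 0 0" --pt "80 -213 -107 0 0" --pt "80 -213 -107 0 0"

```text
time_s: 9.88
tool_pos: [0.4392, -0.0578, 0.1529]
eef_rot: [0.5, 0.5, -0.499, 0.501]
wrist_force: [0.1, 0.6, 0.6]
gripper_width: 0.0855
```

```bash
python3 w.py w6
```

```text
[229. 274.] z 0.107 cen 437.1 -56.0 25.6 [436.4 -60.7]
[ 0.44   -0.0581  0.1537] 9.9333 [ 0.5    0.499 -0.499  0.502]
```

>>> drive_tool --pt "30 -1 -1 0 0" --pt "60 -1 -1 0 0" --pt "78 -1 -1 0 0" --pt "83 -1 -1 0 0" --pt "83 -1 -1 0 0" --pt "83 -1 -1 0 0" --pt "83 -1 -1 0 1" --pt "83 -1 -1 0 1" --pt "83 -1 -1 0 1" --pt "83 -1 -1 0 1" --pt "83 -1 -1 0 1" --pt "83 -1 -1 0 1" --pt "83 -1 -1 0 1" --pt "83 -1 -1 0 1" --force 40

```text
time_s: 11.1
tool_pos: [0.4399, -0.0575, 0.0722]
eef_rot: [0.501, 0.498, -0.498, 0.503]
wrist_force: [-1.5, -0.2, 8.9]
gripper_width: 0.051
```

>>> drive_tool --pt "-3 0 0 0 1" --pt "-10 0 0 0 1" --pt "-30 0 0 0 1" --pt "-60 0 0 0 1" --pt "-90 0 0 0 1" --pt "-90 0 0 0 1" --pt "-90 0 0 0 1" --pt "-90 0 0 0 1"

```text
time_s: 11.77
tool_pos: [0.4387, -0.057, 0.1621]
eef_rot: [0.501, 0.498, -0.499, 0.503]
wrist_force: [-0.8, 0.3, -2.0]
gripper_width: 0.051
```

```bash
python3 w.py w7
```

```text
[275. 277.] z 0.197 cen 436.6 -55.4 26.8 [437.6 -53.9]
[389. 551.] z 0.175 cen 624.2 -159.6 9.8 [ 623.3 -161.1]
[ 0.4382 -0.0568  0.1615] 11.8167 [ 0.5    0.499 -0.499  0.502]
```

View pics/w7.png

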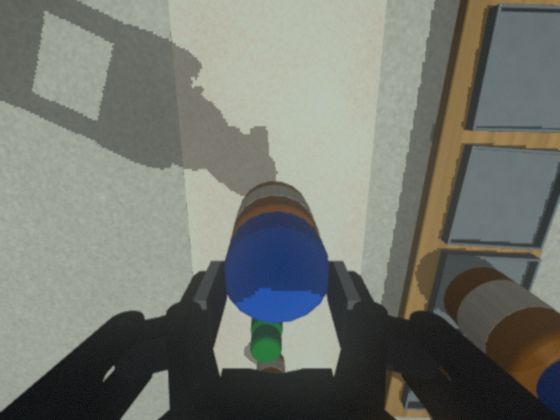

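>>> drive_tool --pt "0 10 0 0 1" --pt "0 34 0 0 1" --pt "0 64 0 0 1" --pt "0 94 0 0 1" --pt "0 124 0 0 1" --pt "0 154 0 0 1" --pt "0 180 0 0 1" --pt "0 202 -1 0 1" --pt "0 218 -1 0 1" --pt "0 218 -1 0 1" --pt "0 218 -1 0 1" --pt "15 218 -1 0 1" --pt "30 218 -1 0 1" --pt "39 218 -1 0 1" --pt "42 218 -1 0 1" --pt "42 218 -1 0 1" --pt "42 218 -1 0 1"

```text
time_s: 13.23
tool_pos: [0.6563, -0.0556, 0.1207]
eef_rot: [0.5, 0.499, -0.499, 0.502]
wrist_force: [0.4, -0.0, -1.4]
gripper_width: 0.0507
```

```bash
python3 w.py w8; python3 k.py | grep -v mid
```

```text
[270. 276.] z 0.155 cen 655.1 -53.9 27.5 [654.8 -51.5]
[ 0.6567 -0.0557  0.1212] 13.2833 [ 0.501  0.498 -0.499  0.502]
[(-8, 115), (-6, 143), (-4, 227), (-2, 170), (0, 210), (2, 224), (4, 137), (6, 19)]
```

View pics/w8.png

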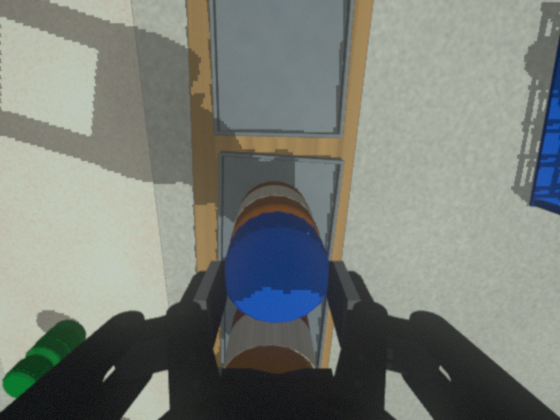

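The bottle (column 275) lines up with the middle of its tray (columns 222–336). I'll lower it.

>>> drive_tool --pt "2 1 0 0 1" --pt "4 1 0 0 1" --pt "5 1 0 0 1" --pt "5.5 1 0 0 1" --pt "6 1 0 0 1" --pt "6 1 0 0 1" --pt "6 1 0 0 1"

```text
time_s: 13.92
tool_pos: [0.658, -0.0557, 0.1155]
eef_rot: [0.501, 0.498, -0.498, 0.503]
wrist_force: [-0.7, 0.5, -1.5]
gripper_width: 0.0511
```

>>> drive_tool --pt "0.5 0 0 0 1" --pt "1 0 0 0 1" --pt "1.5 0 0 0 1" --pt "1.5 0 0 0 1" --pt "1.5 0 0 0 1"

```text
time_s: 14.33
tool_pos: [0.6581, -0.0558, 0.1154]
eef_rot: [0.501, 0.498, -0.498, 0.503]
wrist_force: [-2.9, 0.3, 6.3]
gripper_width: 0.0509
```

Contact is made. I'll release and go up.

>>> drive_tool --pt "0 0 0 0 0.3" --pt "0 0 0 0 0.2" --pt "0 0 0 0 0" --pt "0 0 0 0 0" --pt "0 0 0 0 0" --pt "0 0 0 0 0" --pt "-20 0 0 0 0" --pt "-50 0 0 0 0" --pt "-80 0 0 0 0" --pt "-80 0 0 0 0" --pt "-80 0 0 0 0"

```text
time_s: 15.25
tool_pos: [0.6591, -0.0559, 0.1978]
eef_rot: [0.502, 0.496, -0.497, 0.505]
wrist_force: [-0.1, -0.2, -0.7]
gripper_width: 0.0854
```

```bash
python3 w.py w9; python3 s.py side s4
```

```text
[115. 542.] z 0.076 cen 913.0 18.5 79.7 [899.3   8.5]
[219. 272.] z 0.150 cen 654.9 -54.2 27.0 [655.1 -52.6]
[356. 266.] z 0.187 cen 650.2 -154.6 25.4 [ 651.4 -146. ]
[ 0.6576 -0.0556  0.1959] 15.3 [ 0.501  0.498 -0.498  0.503]
[ 0.6568 -0.0554  0.1946] 15.35 [ 0.5    0.499 -0.499  0.502] 0.08556552946776835 [ 0.40360441  0.53608424 -0.49829629]
```

View pics/s4.png

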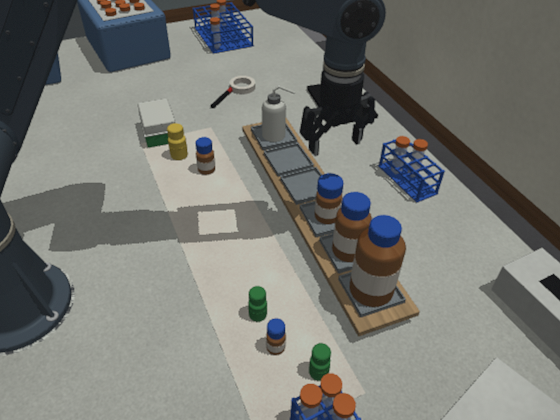

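The 100 stands in the second tray at (328,205), and the 250 is at (352,230). The 50 is next; the brown one is at (204,155), the yellow look-alike at (177,142).

>>> drive_tool --pt "0 -17 -28 0 0" --pt "0 -36 -60 0 0" --pt "0 -55 -91 0 0" --pt "0 -74 -122 0 0" --pt "0 -93 -154 0 0" --pt "0 -112 -185 0 0" --pt "0 -131 -216 0 0" --pt "0 -150 -248 0 0" --pt "0 -169 -279 0 0" --pt "0 -185 -307 0 0" --pt "25 -185 -307 0 0" --pt "54 -185 -307 0 0" --pt "54 -185 -307 0 0" --pt "54 -185 -307 0 0" --pt "54 -185 -307 0 0"

```text
time_s: 16.6
tool_pos: [0.4717, 0.2509, 0.1388]
eef_rot: [0.5, 0.499, -0.499, 0.502]
wrist_force: [1.1, -0.3, 0.3]
gripper_width: 0.0855
```

```bash
python3 w.py w10
```

```text
[225. 276.] z 0.093 cen 470.5 254.5 18.6 [470.4 251.1]
[0.4724 0.2509 0.1395] 16.65 [ 0.501  0.498 -0.499  0.502]
```

View pics/w10.png

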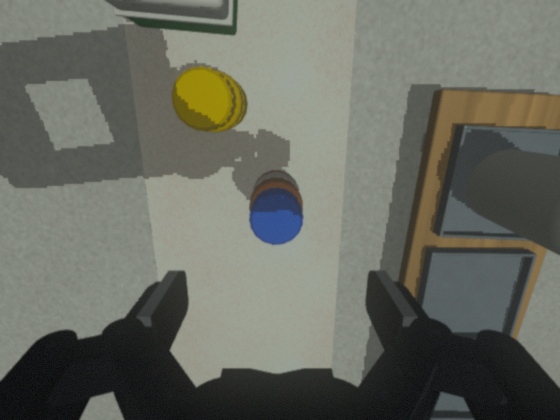

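The brown 50 is at (276,215), between the jaws. The yellow bottle at (207,98) stays clear.

>>> drive_tool --pt "30 -1 -1 0 0" --pt "60 -1 -1 0 0" --pt "75 -1 -1 0 0" --pt "79 -1 -1 0 0" --pt "79 -1 -1 0 0" --pt "79 -1 -1 0 0" --pt "79 -1 -1 0 1" --pt "79 -1 -1 0 1" --pt "79 -1 -1 0 1" --pt "79 -1 -1 0 1" --pt "79 -1 -1 0 1" --pt "79 -1 -1 0 1" --pt "79 -1 -1 0 1" --pt "79 -1 -1 0 1" --pt "79 -1 -1 0 1" --force 35

```text
time_s: 17.9
tool_pos: [0.4724, 0.2521, 0.0617]
eef_rot: [0.501, 0.498, -0.498, 0.503]
wrist_force: [-1.0, -0.2, 5.7]
gripper_width: 0.0368
```

>>> drive_tool --pt "-3 0 0 0 1" --pt "-10 0 0 0 1" --pt "-30 0 0 0 1" --pt "-60 0 0 0 1" --pt "-90 0 0 0 1" --pt "-90 0 0 0 1" --pt "-90 0 0 0 1" --pt "-90 0 0 0 1"

```text
time_s: 18.57
tool_pos: [0.4709, 0.252, 0.1514]
eef_rot: [0.501, 0.498, -0.498, 0.503]
wrist_force: [0.0, 0.6, -2.1]
gripper_width: 0.0367
```

```bash
python3 w.py w11
```

```text
[272. 278.] z 0.182 cen 469.4 255.0 19.2 [470.4 254.9]
[0.4704 0.2518 0.1507] 18.6167 [ 0.501  0.498 -0.499  0.502]
```

View pics/w11.png

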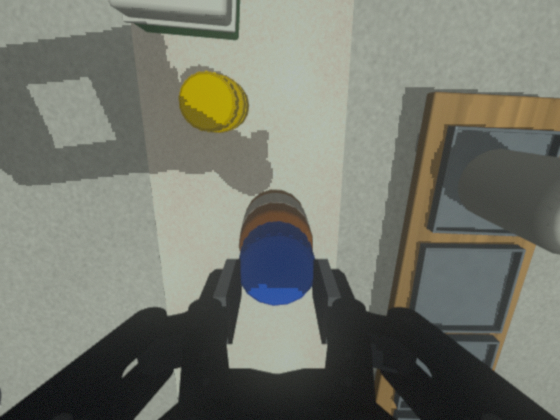

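>>> drive_tool --pt "0 8 8 0 1" --pt "0 27 28 0 1" --pt "0 49 51 0 1" --pt "0 71 74 0 1" --pt "0 93 97 0 1" --pt "0 115 120 0 1" --pt "0 137 143 0 1" --pt "0 159 166 0 1" --pt "0 177 184 0 1" --pt "0 190 198 0 1" --pt "0 190 198 0 1" --pt "0 190 198 0 1" --pt "15 190 198 0 1" --pt "30 190 198 0 1" --pt "38 190 198 0 1" --pt "41 190 198 0 1" --pt "41 190 198 0 1" --pt "41 190 198 0 1"

```text
time_s: 20.12
tool_pos: [0.6608, 0.0544, 0.1114]
eef_rot: [0.5, 0.499, -0.499, 0.502]
wrist_force: [-0.2, -0.2, -0.5]
gripper_width: 0.0368
```

```bash
sed -i 's/-130,120,2/-130,240,2/' k.py; python3 w.py w12; python3 k.py | grep -v mid
```

```text
[265. 276.] z 0.142 cen 659.3 56.9 20.2 [659.3  58.9]
[0.6613 0.0543 0.1119] 20.1667 [ 0.501  0.498 -0.498  0.503]
[(-40, 9), (-32, 13), (-30, 17), (-28, 11), (102, 41), (104, 230), (106, 234), (108, 161), (110, 234), (112, 44)]
```

View pics/w12.png

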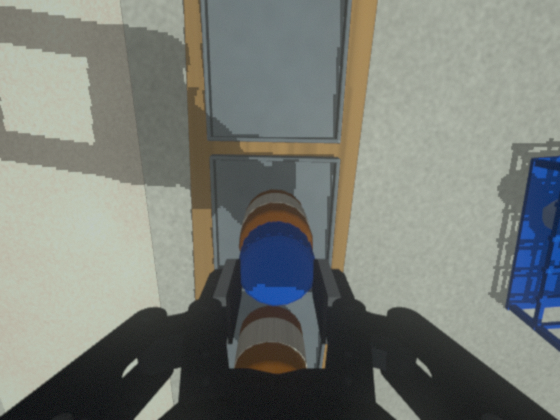

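The bottle (column 276) is centred in the tray (columns 216–332). The wood gaps put the tray middle at y = 54, so I lower with a 1 mm trim.

>>> drive_tool --pt "3 0 1 0 1" --pt "5 0 1 0 1" --pt "6 0 1 0 1" --pt "6.5 0 1 0 1" --pt "7 0 1 0 1" --pt "7 0 1 0 1" --pt "7 0 1 0 1"

```text
time_s: 20.8
tool_pos: [0.6616, 0.0532, 0.1052]
eef_rot: [0.501, 0.498, -0.498, 0.503]
wrist_force: [0.1, 0.6, -1.4]
gripper_width: 0.0368
```

>>> drive_tool --pt "0.5 0 0 0 1" --pt "1 0 0 0 1" --pt "1 0 0 0 1" --pt "1 0 0 0 1"

```text
time_s: 21.13
tool_pos: [0.6617, 0.0531, 0.1049]
eef_rot: [0.501, 0.498, -0.498, 0.503]
wrist_force: [-1.9, 0.1, 4.0]
gripper_width: 0.0365
```

>>> drive_tool --pt "0 0 0 0 0.4" --pt "0 0 0 0 0.3" --pt "0 0 0 0 0.1" --pt "0 0 0 0 0" --pt "0 0 0 0 0" --pt "0 0 0 0 0" --pt "-20 0 0 0 0" --pt "-50 0 0 0 0" --pt "-90 0 0 0 0" --pt "-120 0 0 0 0" --pt "-120 0 0 0 0" --pt "-120 0 0 0 0"

```text
time_s: 22.13
tool_pos: [0.6623, 0.0534, 0.2276]
eef_rot: [0.502, 0.496, -0.497, 0.505]
wrist_force: [0.6, -0.6, -0.0]
gripper_width: 0.0854
```

```bash
python3 w.py w13; python3 s.py side s5
```

```text
[209. 512.] z 0.076 cen 927.8 20.9 84.3 [922.9  27.9]
[203. 273.] z 0.136 cen 659.8 56.0 19.7 [659.3  56.9]
[317. 269.] z 0.149 cen 655.3 -53.6 27.0 [655.2 -51.6]
[0.6607 0.0535 0.2254] 22.1833 [ 0.501  0.498 -0.498  0.503]
[0.6598 0.0535 0.2239] 22.2333 [ 0.5    0.498 -0.499  0.502] 0.08539667536083814 [ 0.64722856 -0.16072001 -0.39444355]
```

View pics/s5.png

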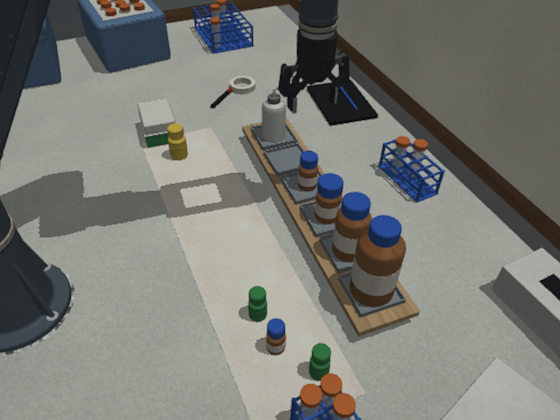

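The 50 stands in the third tray at (308,172). The 25 is last; it is the brown one at (276,336), between the two green look-alikes.

>>> drive_tool --pt "0 -20 0 0 0" --pt "0 -42 25 0 0" --pt "0 -64 58 0 0" --pt "0 -86 92 0 0" --pt "0 -108 126 0 0" --pt "0 -128 160 0 0" --pt "0 -148 194 0 0" --pt "0 -168 228 0 0" --pt "0 -188 262 0 0" --pt "0 -208 300 0 0" --pt "0 -226 340 0 0" --pt "0 -226 340 0 0" --pt "40 -226 340 0 0" --pt "80 -226 340 0 0" --pt "96 -226 340 0 0" --pt "96 -226 340 0 0" --pt "96 -226 340 0 0"

```text
time_s: 23.65
tool_pos: [0.4339, -0.2858, 0.1255]
eef_rot: [0.501, 0.5, -0.499, 0.501]
wrist_force: [0.5, 0.5, 0.8]
gripper_width: 0.0859
```

```bash
python3 w.py w14
```

```text
[224. 275.] z 0.076 cen 431.9 -286.3 14.8 [ 431.8 -286.2]
[365. 291.] z 0.076 cen 443.6 -416.9 34.0 [ 444.9 -417.9]
[ 0.435  -0.2867  0.1269] 23.7 [ 0.5    0.499 -0.499  0.502]
```

View pics/w14.png

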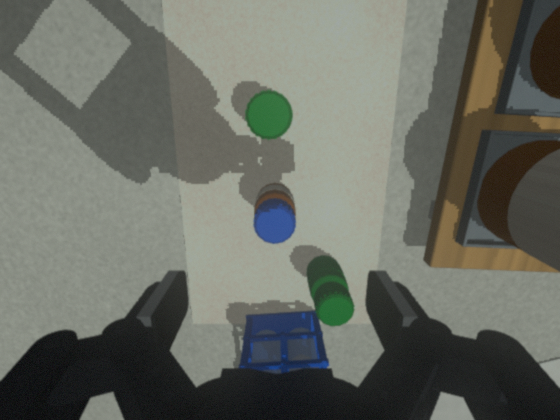

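The brown 25 is at (275,220) between the jaws. The green ones at (268,115) and (330,290) are clear of the fingers.

>>> drive_tool --pt "30 -2 0 0 0" --pt "60 -2 0 0 0" --pt "75 -2 0 0 0" --pt "79 -2 0 0 0" --pt "79 -2 0 0 0" --pt "79 -2 0 0 0" --pt "79 -2 0 0 1" --pt "79 -2 0 0 1" --pt "79 -2 0 0 1" --pt "79 -2 0 0 1" --pt "79 -2 0 0 1" --pt "79 -2 0 0 1" --pt "79 -2 0 0 1" --pt "79 -2 0 0 1" --pt "79 -2 0 0 1" --pt "79 -2 0 0 1" --force 30

```text
time_s: 25.03
tool_pos: [0.4332, -0.2878, 0.0506]
eef_rot: [0.5, 0.498, -0.499, 0.503]
wrist_force: [-5.7, -0.5, 19.9]
gripper_width: -0.0
```

>>> drive_tool --pt "-3 0 0 0 1" --pt "-10 0 0 0 1" --pt "-30 0 0 0 1" --pt "-60 0 0 0 1" --pt "-90 0 0 0 1" --pt "-120 0 0 0 1" --pt "-120 0 0 0 1" --pt "-120 0 0 0 1" --pt "-120 0 0 0 1"

```text
time_s: 25.78
tool_pos: [0.4322, -0.2869, 0.1702]
eef_rot: [0.5, 0.499, -0.499, 0.503]
wrist_force: [0.6, -0.2, 0.3]
gripper_width: 0.0001
```

```bash
python3 w.py w15
```

```text
[206. 277.] z 0.076 cen 431.9 -286.5 14.7 [ 431.9 -286.4]
[ 0.4318 -0.2865  0.1695] 25.8333 [ 0.5    0.499 -0.499  0.502]
```

View pics/w15.png

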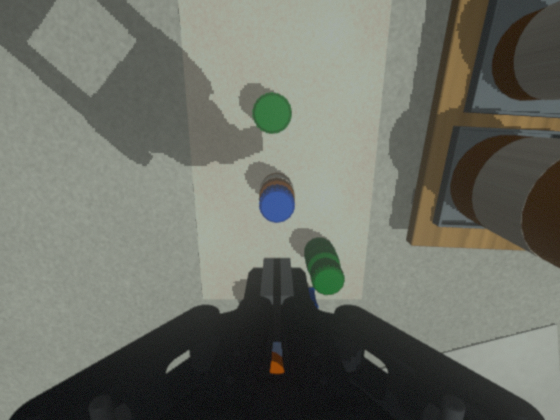

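The fingers slid shut over the top of the cap: the grip was too high. The 25 still stands upright at (277,195), unmoved at (432,-286.5) mm. I'll reopen and grip about 8 mm lower.

>>> drive_tool --pt "0 0 0 0 0" --pt "0 0 0 0 0" --pt "0 0 0 0 0" --pt "0 0 0 0 0" --pt "0 0 0 0 0" --pt "0 0 0 0 0" --pt "0 0 0 0 0" --pt "0 0 0 0 0" --pt "30 0 0 0 0" --pt "60 0 0 0 0" --pt "90 0 0 0 0" --pt "115 0 0 0 0" --pt "128 0 0 0 0" --pt "128 0 0 0 0" --pt "128 0 0 0 0" --pt "128 0 0 0 0"

```text
time_s: 27.17
tool_pos: [0.4329, -0.2874, 0.0424]
eef_rot: [0.5, 0.499, -0.499, 0.503]
wrist_force: [-0.5, -1.4, 0.4]
gripper_width: 0.0854
```

>>> drive_tool --pt "0 0 0 0 0.5" --pt "0 0 0 0 1" --pt "0 0 0 0 1" --pt "0 0 0 0 1" --pt "0 0 0 0 1" --pt "0 0 0 0 1" --pt "0 0 0 0 1" --pt "0 0 0 0 1" --pt "0 0 0 0 1" --pt "0 0 0 0 1" --force 25

```text
time_s: 28.0
tool_pos: [0.4332, -0.2877, 0.0432]
eef_rot: [0.5, 0.498, -0.499, 0.503]
wrist_force: [-1.6, 0.7, 6.0]
gripper_width: 0.03
```

Width reads 30 mm, so it is holding. I'll lift.

>>> drive_tool --pt "-3 0 0 0 1" --pt "-8 0 0 0 1" --pt "-20 0 0 0 1" --pt "-45 0 0 0 1" --pt "-75 0 0 0 1" --pt "-110 0 0 0 1" --pt "-130 0 0 0 1" --pt "-130 0 0 0 1" --pt "-130 0 0 0 1" --pt "-130 0 0 0 1"

```text
time_s: 28.83
tool_pos: [0.4317, -0.2864, 0.1724]
eef_rot: [0.5, 0.499, -0.499, 0.502]
wrist_force: [0.0, 0.0, -1.4]
gripper_width: 0.0294
```

```bash
python3 w.py w16;python3 -c "
from h import *
print(robot.sense()['gripper_width'])"
```

```text
[277. 278.] z 0.205 cen 430.7 -285.8 15.9 [ 431.2 -285.2]
[332. 272.] z 0.076 cen 434.0 -435.7 37.5 [ 435.9 -420.3]
[ 0.4314 -0.2862  0.1718] 28.8833 [ 0.5    0.5   -0.499  0.502]
0.029712918820884386
```

View pics/w16.png

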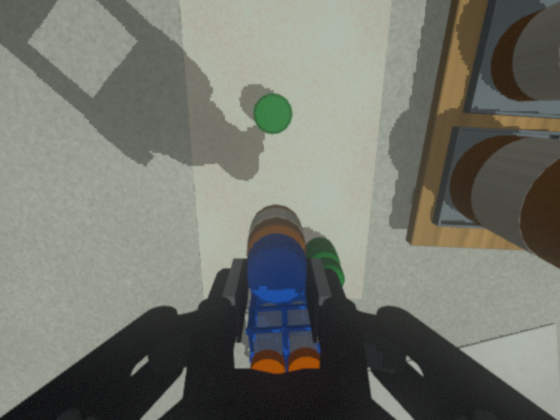

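The 25 is lifted, with its cap at (278,260). I'll carry it along the bench side of the row, then over to the tray beside the wash bottle.

>>> drive_tool --pt "0 5 -12 0 1" --pt "0 10 -38 0 1" --pt "0 15 -70 0 1" --pt "0 20 -102 0 1" --pt "0 25 -134 0 1" --pt "0 30 -166 0 1" --pt "0 35 -198 0 1" --pt "0 40 -230 0 1" --pt "0 45 -262 0 1" --pt "0 50 -294 0 1" --pt "0 55 -326 0 1" --pt "0 60 -358 0 1" --pt "0 60 -390 0 1" --pt "0 60 -420 0 1" --pt "0 60 -440 0 1" --pt "0 60 -448 0 1" --pt "0 60 -448 0 1" --pt "0 60 -448 0 1"

```text
time_s: 30.38
tool_pos: [0.4892, 0.1619, 0.1704]
eef_rot: [0.499, 0.5, -0.499, 0.502]
wrist_force: [0.1, -0.7, -0.7]
gripper_width: 0.0296
```

>>> drive_tool --pt "0 12 0 0 1" --pt "0 36 0 0 1" --pt "0 62 0 0 1" --pt "0 88 0 0 1" --pt "0 114 0 0 1" --pt "0 138 0 0 1" --pt "0 158 0 0 1" --pt "0 170 0 0 1" --pt "0 170 0 0 1" --pt "0 170 0 0 1" --pt "20 170 0 0 1" --pt "40 170 0 0 1" --pt "50 170 0 0 1" --pt "50 170 0 0 1" --pt "50 170 0 0 1"

```text
time_s: 31.63
tool_pos: [0.6582, 0.1622, 0.1202]
eef_rot: [0.498, 0.501, -0.5, 0.501]
wrist_force: [-0.7, 0.8, -0.6]
gripper_width: 0.0296
```

```bash
python3 w.py w17; python3 k.py | grep -v mid; python3 s.py side s6
```

```text
[271. 276.] z 0.152 cen 657.2 163.5 16.7 [656.9 164.8]
[294. 547.] z 0.066 cen 891.6 92.6 4.3 [890.1  92.7]
[373. 551.] z 0.076 cen 896.8 30.5 46.4 [897.1  23.2]
[366. 279.] z 0.121 cen 659.4 71.9 11.4 [658.4  74.9]
[0.6592 0.1624 0.1212] 31.6833 [ 0.499  0.5   -0.499  0.502]
[(70, 13), (72, 17), (74, 27), (76, 49), (78, 21), (210, 196), (212, 157), (214, 224), (216, 167), (218, 211), (220, 194), (222, 40)]
[0.6601 0.1626 0.1221] 31.7833 [ 0.499  0.5   -0.499  0.503] 0.02954794450408336 [-0.5009439   0.22510829 -0.59729709]
```

View pics/w17.png

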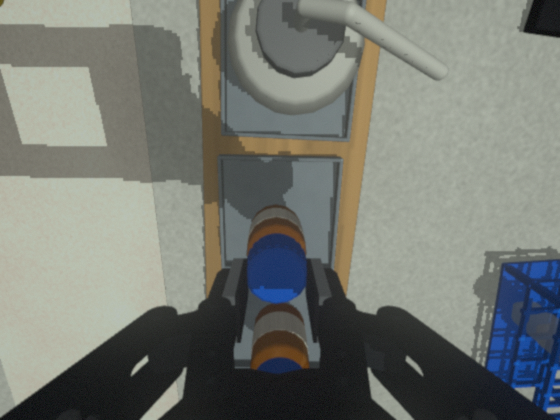

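View pics/s6.png

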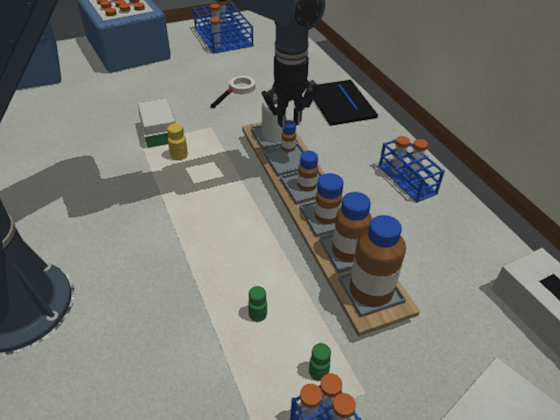

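The 25 (column 276) sits nearly mid-tray (columns 222–334), and the wood gaps put the tray middle at y of about 161.5. The wash bottle is clear. I'll lower with a small trim.

>>> drive_tool --pt "8 1 1 0 1" --pt "18 1 1 0 1" --pt "27 1 1 0 1" --pt "31 1 1 0 1" --pt "33 1 1 0 1" --pt "33 1 1 0 1" --pt "33 1 1 0 1"

```text
time_s: 32.37
tool_pos: [0.6612, 0.1615, 0.0888]
eef_rot: [0.499, 0.5, -0.499, 0.502]
wrist_force: [-0.6, 0.5, -0.4]
gripper_width: 0.0293
```

>>> drive_tool --pt "0.5 0 0 0 1" --pt "1 0 0 0 1" --pt "1.5 0 0 0 1" --pt "2 0 0 0 1" --pt "2 0 0 0 1" --pt "2 0 0 0 1"

```text
time_s: 32.87
tool_pos: [0.6612, 0.1615, 0.0868]
eef_rot: [0.499, 0.5, -0.499, 0.502]
wrist_force: [-0.9, -0.9, -1.6]
gripper_width: 0.0297
```

>>> drive_tool --pt "0.5 0 0 0 1" --pt "0.8 0 0 0 1" --pt "0.8 0 0 0 1" --pt "0.8 0 0 0 1"

```text
time_s: 33.2
tool_pos: [0.6613, 0.1616, 0.0863]
eef_rot: [0.499, 0.5, -0.499, 0.503]
wrist_force: [-0.1, -0.1, 2.0]
gripper_width: 0.0296
```

Contact is made. I'll release slowly and retreat.

>>> drive_tool --pt "0 0 0 0 0.5" --pt "0 0 0 0 0.4" --pt "0 0 0 0 0.2" --pt "0 0 0 0 0" --pt "0 0 0 0 0" --pt "0 0 0 0 0" --pt "0 0 0 0 0" --pt "-20 0 0 0 0" --pt "-50 0 0 0 0" --pt "-90 0 0 0 0" --pt "-130 0 0 0 0" --pt "-140 0 0 0 0" --pt "-140 0 0 0 0" --pt "-140 0 0 0 0"

```text
time_s: 34.37
tool_pos: [0.6606, 0.1619, 0.2266]
eef_rot: [0.499, 0.499, -0.498, 0.503]
wrist_force: [-1.2, -0.7, -0.8]
gripper_width: 0.0856
```

```bash
python3 w.py w18; python3 s.py side side0 && python3 s.py scene scene0
python3 - <<'E'
from h import *
for n in("side","scene"):
    c,p,d,w=grab(n,n+"f.png"); np.savez(n+"0.npz",p=p,d=d,w=w)
E
python3 - <<'E'
exec(open("m.py").read().split("for n in (\"side\"")[0])
E
```

```text
[200. 276.] z 0.119 cen 660.0 163.2 16.0 [659.4 163.7]
[283. 495.] z 0.076 cen 925.9 37.5 68.2 [914.3  63.9]
[309. 276.] z 0.135 cen 659.5 56.5 19.8 [659.7  57.8]
[0.6596 0.1618 0.2247] 34.4167 [ 0.499  0.5   -0.499  0.502]
[0.6591 0.1617 0.2238] 34.4667 [ 0.498  0.501 -0.5    0.501] 0.08554962020044526 [ 0.30732125  0.53639123 -0.92467371]
[0.6591 0.1617 0.2234] 34.5167 [ 0.498  0.501 -0.5    0.501] 0.08524945609802749 [ 0.16925005  0.59905629 -0.59727496]
side blue [139. 289.] 148 ztop 0.117 cen 659 159 r 15.7 med [660. 159.]
side blue [159. 308.] 256 ztop 0.135 cen 660 53 r 20.2 med [660.  52.]
side blue [185. 330.] 509 ztop 0.149 cen 655 -56 r 27.6 med [655. -58.]
side blue [206. 355.] 642 ztop 0.187 cen 650 -163 r 26.6 med [ 649. -164.]
side blue [231. 384.] 815 ztop 0.225 cen 641 -271 r 27.3 med [ 640. -271.]
side blue [410. 311.] 251 ztop 0.076 cen 424 -447 r 33.8 med [ 423. -455.]
side green [295. 258.] 130 ztop 0.075 cen 429 -210 r 15.0 med [ 430. -210.]
side green [354. 321.] 118 ztop 0.075 cen 482 -365 r 15.8 med [ 489. -360.]
side yellow [136. 176.] 358 ztop 0.091 cen 421 335 r 21.3 med [421. 334.]
scene blue [197. 358.] 83 ztop 0.120 cen 662 162 r 15.0 med [662. 162.]
scene blue [210. 324.] 143 ztop 0.138 cen 662 57 r 18.6 med [663.  56.]
scene blue [223. 285.] 287 ztop 0.151 cen 658 -53 r 25.6 med [658. -54.]
scene blue [231. 243.] 328 ztop 0.189 cen 653 -160 r 25.7 med [ 653. -161.]
scene blue [238. 196.] 370 ztop 0.227 cen 643 -267 r 25.5 med [ 643. -267.]
scene blue [260.  82.] 62 ztop 0.077 cen 457 -517 r 31.8 med [ 465. -523.]
```

View pics/sidef.png

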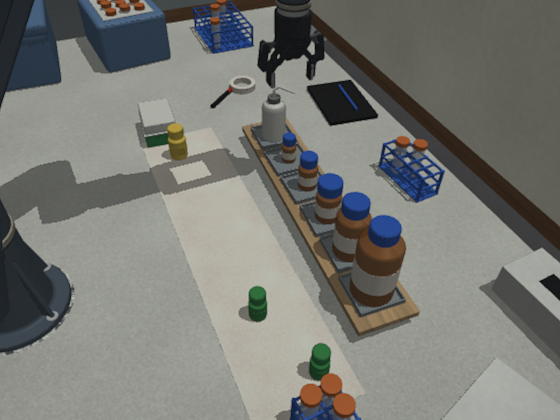

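View pics/scenef.png

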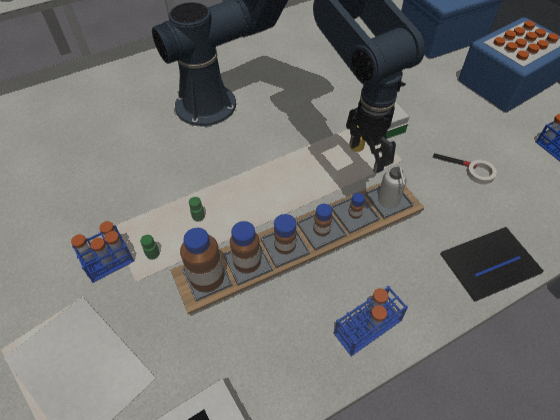

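View pics/w18.png

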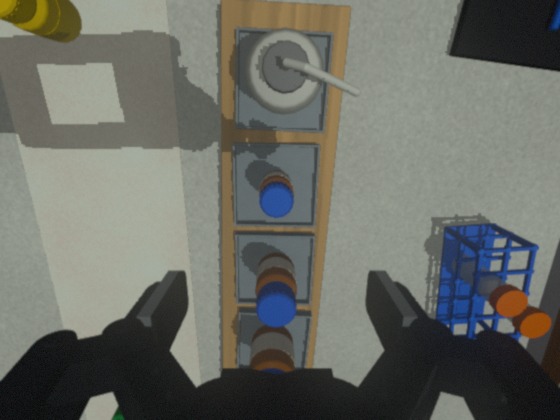

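All four stand upright, centred and in order. In the scene picture the 250 is at (244,250), the 100 at (286,237), the 50 at (323,220) and the 25 at (358,207). The big bottle and the wash bottle have not moved, and the gripper is clear. I'll hand in.

```bash
python3 -c "
from bench import robot
print(robot.close_job())"
```

```text
the job is handed in; nothing more can be done
None
```

The four brown bottles now stand upright in the four trays, in the order 250, 100, 50, 25 from the big bottle to the wash bottle. I lowered each one until it touched the tray floor before letting go. The job was handed in at about 35 s of robot time.

- **Failed step:** the first grip on the 25 was too high. The fingers slid shut over its cap, pressing on it with about 20 N. The bottle stayed upright and did not move, and a second grip about 7 mm lower held.
- **Positions:** the side and scene cameras put the caps at about (651,-161), (656,-55), (661,55) and (660,161) mm. That is within about 3 mm of the tray middles I worked out. The two cameras disagree by about 3 mm, and my estimates of the tray middles varied by a few mm, most along x.
- **Everything else:** cap heights match standing bottles. The big bottle's cap measures where it did at the start. The wash bottle and the green and yellow look-alikes look unmoved, and the gripper was open and clear of everything.

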